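Vacuum-seal the small jars

TASK

On the pantry bench, press the red release tab inward so that the cover of the vacuum sealer pops up, swing the cover right open, and stand every small jar upright on the floor of the chamber. Then close the cover until it snaps home and stays shut, and after that work the hand pump twice: press the black plunger head right down to its stop, let it rise fully, press it right down again, and let it rise. Leave the big jar, the stack of lids and the green carton where they are.

Things in the scene. Friction and masses are not known exactly. Their poses are not given: they have to be found in the camera images.
- sealer: vacuum sealer, fixed to the bench: white open-topped chamber, 132 (its x) by 292 (its y) mm outside, walls 6 mm, rim 76 mm above the bench, flat cover hinged on the far (+x) rim. Origin on the bench under the chamber's centre; its -x side, with the latch, faces the robot roughly. On that side a green latch housing (x -66 to -96, y +-32, z 26 to 72 mm), then the red tab
- pump (a point): centre of the top of the grey pump cylinder (radius 34 mm), 94 mm above the bench, at y +200 mm in the sealer's frame; it stands on a white foot 30 mm high, y 146 to 240 mm; the plunger sits on it
- chamber (a point): centre of the chamber's inner floor (6 mm above the bench); axes as the sealer's; the inside is 120 mm (x) by 280 mm (y) and 70 mm deep, room for four jars in a row along y
- cover (a joint): cover angle, rad: 0 = shut and snapped in; 1.7 = fully open, leaning back past upright, where its own weight keeps it. Pressing the tab frees it and a thin steel ejector pin (front rim, y +125 mm) lifts it to about 0.18 and holds it there. To close, lower it, then press the fin down past the catch (about 10 N at 0.08) until it snaps (below 0.02)
- cover_hinge (a point): point on the hinge line at mid-length, 66 mm behind (+x) the sealer's origin and 76 mm above the bench; the hinge line runs along the sealer's y, in the plane of the cover's underside. The cover is 132 by 292 by 8 mm, clear with a green rim, 260 g, with a tongue 34 mm wide reaching 22 mm beyond its front edge. Axes turn with the cover
- cover_handle (a point): grip point of the black upright fin on the cover: fin 14 mm thick (sealer's y), 30 mm long (x), 36 mm high above the cover; point on its mid-line, 14 mm below its top. Cover shut: 115 mm in front (-x) of the hinge, 30 mm above it. Axes turn with the cover (z out of its top face). Pinched from above across its thickness it turns between the pads as the cover swings
- tab (a joint): release tab travel, m: 0 = out (sprung, 3 N), 0.012 = fully in (about 7 N). The cover lets go from about 0.007. It springs back when left
- tab_face (a point): point on the front face of the red release tab, at mid-width, 12 mm below its top; an upright plate 44 mm wide (y), 48 mm high (top 92 mm above the bench), 12 mm thick; when out, the face is 121 mm in front (-x) of the sealer's origin. Pressed level along the sealer's +x, e.g. with the side of shut fingers pointing down
- plunger (a joint): pump plunger travel, m: 0 = up, 0.035 = down at its stop; spring, 4 N at the top and 11 N at the stop; it rises again by itself when let go
- plunger_top (a point): centre of the top of the black plunger head, a disc 54 mm across and 14 mm thick, 154 mm above the bench when up; pressed straight down
- jar1: small filled jar, upright cylinder 50 mm across and 60 mm tall, about 160 g, red contents, silver lid flush with its sides; origin at the centre of its underside, z up its axis
- jar2: small filled jar, upright cylinder 50 mm across and 60 mm tall, about 160 g, amber contents, silver lid flush with its sides; origin at the centre of its underside, z up its axis
- jar3: small filled jar, upright cylinder 50 mm across and 60 mm tall, about 160 g, red contents, silver lid flush with its sides; origin at the centre of its underside, z up its axis
- jar4: small filled jar, upright cylinder 50 mm across and 60 mm tall, about 160 g, amber contents, silver lid flush with its sides; origin at the centre of its underside, z up its axis
- big_jar: bystander, not part of the job, loose: large grain jar 90 mm across, 170 mm tall, origin under its centre
- lid_stack: bystander, not part of the job, loose: stack of jar lids, a steel disc 84 mm across, 30 mm tall, origin under its centre
- carton: bystander, not part of the job, loose: empty open green carton 120 (x) by 200 (y) by 50 mm, origin under its centre
There are look-alikes about, which are no part of the job. Leave any blue or pink look-alike of the jar3 alone.

How it is judged:
By the outcome, as a careful person would: the job done as asked, in the order asked, and still so for the second after the job is handed in, with the robot touching nothing.
Of jar1, jar2, jar3, jar4 only 2 to 4 are there at a start; the rules pass over those that are not, and their reading is None.
At some moment in a run one of jar1, jar2, jar3, jar4 may be knocked a few centimetres aside while the robot is not near it.
It also fails if it takes over 210 s, if anything falls off the work surface, if the arm or the gripper's body presses on something with over 40 N, if the wrist force passes 120 N, or if a joint passes its speed limit or range.

ROBOT

A 6-joint arm with a two-finger parallel gripper is mounted at the origin on the work surface. World frame = base frame: x ahead of the robot, y to its left, z up, the work surface at z = 0. Lengths are in mm, angles in rad, forces in N, time in s.
With the tool pointing down it reaches from about 350 to 775 mm from the base axis. Payload 7.3 kg.
Tool frame: the origin (TCP) lies midway between the tips of the shut fingers; the grasp point (between the pads) lies 19 mm behind it; x points along the fingers, y is the direction in which the jaws open and shut, and the axes are right-handed (so a half turn about x gives the same grasp; the last joint's range is limited). The gripper opens to 92 mm and grips with 3 to 60 N. Pads are 19 mm wide; open, the fingers measure 130 mm over their backs; the gripper's body (75 mm by 190 mm) begins 47 mm behind the grasp point.
Start: joints at [-1.452, 0.342, 1.524, -0, 1.275, -0.146], TCP at [137.423, -506.715, 226.741] pointing down, gripper open.
Joint ranges: [-2.53, 2.53], [-0.77, 2.02], [0.04, 2.7], [-1, 4.14], [0.28, 2.66], [-3.11, 3.11]. Speed limits (rad/s): [2.57, 2.57, 3.14, 3.14, 3.14, 3.14].

INTERFACE

Orientations are given as [roll, pitch, yaw] about the fixed x, y, z axes, in that order (R = Rz(yaw) Ry(pitch) Rx(roll)).
In Python, from plant import get_obs, capture, close_job gives the robot as it stands. The module is installed in compiled form; this text tells all that it offers.
- The arm moves only by the tool send_rows, never from a script. Its argument "moves" is a list of rows, each a list of 4 numbers: the shift along the tool's x, y, z in mm, then the turn about the tool's x in degrees. In form: [[tx, ty, tz, yaw], ...]. A call has 1 to 8 rows; each row shifts and turns the commanded pose from where the row before left it, along the tool's axes as they then stand; what a row does not reach is not made up. A row lasts 1/8 s, in which the tool goes at most 62.5 mm and 10.7 degrees, less where a joint would pass 70% of its speed; a pose out of reach is approached as far as the arm can. A call with a gripper value outside its range is refused whole. "hand" is the opening, from 0 (shut) to 1 (fully open), set as the call begins (left out, the last holds). The fingers move at their own pace and stop on an object; the grip force is fixed at half the most. Time passes only in rows, so rows that do not move let the fingers close. It gives the time, the measured TCP pose, the force and the opening at its end, in the units of the state.
- get_obs(): the state, without advancing time (a new reading comes with each control period).
- capture(name): name is "side" or "top"; returns a dict with "image" (480x640x3 uint8, red, green, blue), "K" (3x3 intrinsics, pixels), "position" and "attitude" of the camera in the world. Camera axes: x right, y down, z forward; pixel columns grow to the right and rows downward; lengths in mm; the calibration is good to about 2 mm. A picture is of the moment at which its call begins. There is no depth.
- close_job(): hands the job in, once; it reports no verdict.
The state is a dict: "time": time; "joint_positions": joint angles; "dq": joint speeds; "tau": joint torques, N m; "tool_pos": TCP position; "tcp_rot": TCP orientation; "contact_force": force on the tool from outside, world axes, zero at the start; "moment": the same for the moment, N m; "grip_width": finger opening in mm.
Only numpy, scipy, OpenCV 4.12 (cv2) and the standard library are available. Lean on these libraries where they do the work, as an engineer would, in place of code of your own. Each camera call takes 0.05 s, during which the arm holds its last target. There are 200 camera calls.

## Working session

There is one attempt and no reset: what is moved stays moved. The work goes in short steps, Python scripts to look and compute and a tool call to move; the robot and the scene stay as the last step left them, time stands still between calls to the robot, and variables do not carry over. Pictures are saved under pics/ and viewed, about 12 in all and at most 16, crops included, and the job is handed in when it is done.

Besides the shell and the picture viewer there is one more tool, called after "Call:" by a JSON object that holds its "api" and its "payload", one argument or row to a line. send_rows: Moves the arm, as the interface text tells. Its arguments: {"type":"object","properties":{"moves":{"type":"array","items":{"type":"array","items":{"type":"number"}}},"hand":{"type":"number"}},"required":["moves"]}

```bash
mkdir -p pics; cat > h.py <<'E'
import numpy as np, cv2
from plant import get_obs, capture, close_job
from scipy.spatial.transform import Rotation as R
def snap(n,f):
    c=capture(n); cv2.imwrite('pics/'+f+'.png',c['image'][:,:,::-1]); return c
def rot(c):
    a=np.array(c['attitude'],float)
    return a if a.shape==(3,3) else R.from_euler('xyz',a).as_matrix() if a.size==3 else None
def ray(c,u,v,z):
    K=np.array(c['K']);d=rot(c)@np.linalg.inv(K)@np.array([u,v,1.]);p=np.array(c['position'],float)
    return p+d*(z-p[2])/d[2]
def proj(c,P):
    q=rot(c).T@(np.array(P,float)-np.array(c['position']));q=np.array(c['K'])@q;return q[:2]/q[2]
E
python3 - <<'E'
from h import *
print(get_obs())
for n in('top','side'):
    c=snap(n,n+'0');print(n,c['K'],c['position'],c['attitude'])
E
```

```text
{'time': 0.0, 'joint_positions': array([-1.45201971e+00,  3.42708158e-01,  1.52499719e+00,  1.50200832e-05,
        1.27538501e+00, -1.46012104e-01]), 'dq': array([-0.00095994, -0.00109665,  0.00050089,  0.0001039 , -0.0023294 ,
        0.00029344]), 'tau': array([-1.73217118e-04, -4.31237948e+01, -2.44224787e+01,  7.18365703e-02,
        5.58960834e-02, -1.28235056e-04]), 'tool_pos': array([ 137.36800636, -506.30243888,  226.05943543]), 'tcp_rot': array([-1.72639807,  1.56929855,  1.67997892]), 'contact_force': array([-0.34789122,  0.00199281, -0.41371995]), 'moment': array([ 0.02253695, -0.00151275, -0.01326123]), 'grip_width': 91.92709395140123}
top [[624.82589683   0.         331.7445086 ]
 [  0.         624.82589683 234.36212257]
 [  0.           0.           1.        ]] [ 451.98116273  -60.643151   1631.26460858] [-3.05565243 -0.01358647 -1.5540765 ]
side [[556.34811121   0.         313.43144521]
 [  0.         556.34811121 241.77238594]
 [  0.           0.           1.        ]] [ 353.99269692  750.55519884 1179.25289176] [-2.45540082 -0.01164836 -2.87680329]
```

View pics/top0.png

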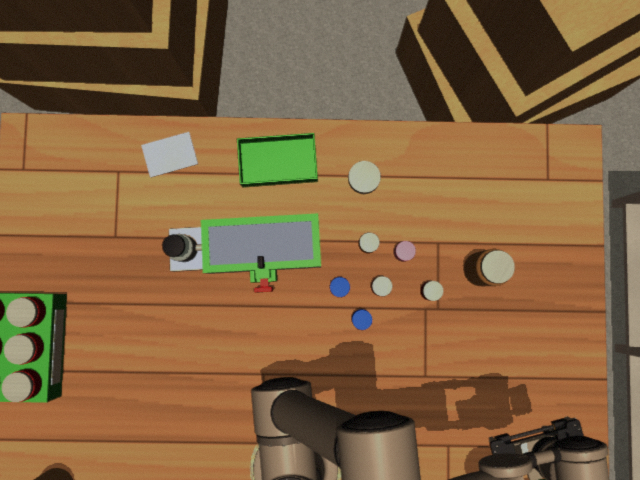

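View pics/side0.png

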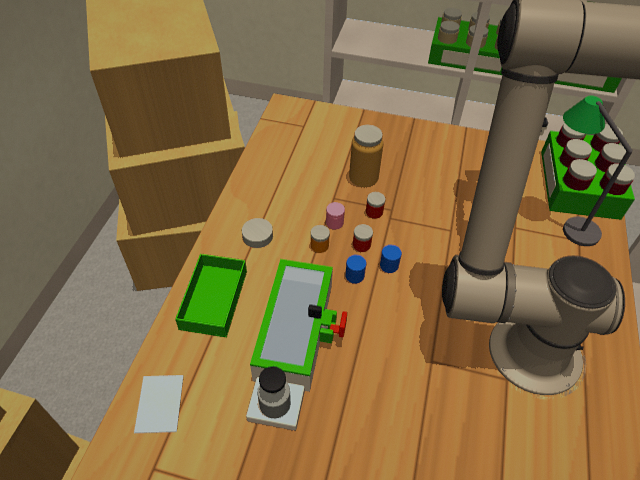

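Top: cover with green rim spanning about (203–320, 215–272), tab at (263,286), plunger (179,247). Silver jar lids at (369,242), (382,286) and (432,290), decoys blue (340,287), (362,319) and pink (405,251). Side: amber at (320,239), reds at (362,238) and (375,205).

```bash
cat >> h.py <<'E'
def cen(m,u,v,r):
    k=np.zeros(m.shape,np.uint8);cv2.circle(k,(u,v),r,255,-1)
    n,l,s,ce=cv2.connectedComponentsWithStats(m&k)
    if n<2:return None
    i=1+np.argmax(s[1:,4]);return ce[i],s[i]
def jars(c):
    "silver lids in the top view -> world at z=60"
    hsv=cv2.cvtColor(c['image'],cv2.COLOR_RGB2HSV);m=cv2.inRange(hsv,(15,10,120),(45,90,255))
    n,l,s,ce=cv2.connectedComponentsWithStats(m);out=[]
    for i in range(1,n):
        if 120<s[i,4]<900 and s[i,2]<36 and s[i,3]<36: out.append((ce[i].round(1),s[i,2:].tolist(),ray(c,*ce[i],60).round(1)))
    return out
E
python3 - <<'E'
from h import *
c=capture('top');im=c['image'];hsv=cv2.cvtColor(im,cv2.COLOR_RGB2HSV)
print('origin px',proj(c,[0,0,0]))
for j in jars(c):print(j)
g=cv2.inRange(hsv,(50,120,60),(70,255,255));
k=np.zeros_like(g);k[205:274,195:330]=255
gm=g&k
gm=cv2.morphologyEx(gm,cv2.MORPH_OPEN,np.ones((3,3),np.uint8))
ct=np.vstack(cv2.findContours(gm,0,2)[0])
ct=np.array([p for p in ct if p[0][1]<268 or p[0][0]<240 or p[0][0]>285])
r=cv2.minAreaRect(ct);print(r)
b=cv2.boxPoints(r);W=[ray(c,*p,84) for p in b];print(np.round(W,1))
print([np.linalg.norm(W[i]-W[i-1]).round(1) for i in range(4)])
red=cv2.inRange(hsv,(0,150,80),(8,255,255))
for nm,m,u,v,rr,z in(('tab',red,263,287,14,92),('fin',cv2.inRange(hsv,(0,0,0),(180,255,40)),261,262,11,120),('plunger',cv2.inRange(hsv,(0,0,0),(180,255,50)),179,247,22,154)):
    q=cen(m,u,v,rr);print(nm,q,ray(c,*q[0],z).round(1))
big=cv2.resize(im[200:340,150:450],(800,373),interpolation=cv2.INTER_CUBIC);cv2.imwrite('pics/crop1.png',big[:,:,::-1])
E
```

```text
origin px [296.13895526 466.54991663]
(array([364.2, 176.2]), [32, 31, 800], array([ 737.9, -160. ,   60. ]))
(array([369.1, 241.8]), [20, 20, 307], array([ 570.5, -174.4,   60. ]))
(array([497.8, 266.3]), [33, 33, 834], array([ 514.3, -499.9,   60. ]))
(array([381.9, 285.7]), [20, 20, 309], array([ 460.7, -207.8,   60. ]))
(array([433. , 290.4]), [19, 20, 310], array([ 451. , -336.3,   60. ]))
(array([ 20.2, 312. ]), [29, 29, 651], array([380.6, 689.8,  60. ]))
(array([ 18.1, 349.3]), [29, 29, 659], array([289.2, 689.7,  60. ]))
(array([ 15.8, 386.9]), [29, 29, 670], array([197.9, 689.8,  60. ]))
(array([255.4, 468.9]), [12, 23, 195], array([ 9.8, 96.9, 60. ]))
(array([331.7, 471. ]), [16, 21, 220], array([  7.2, -89.4,  60. ]))
((260.1076965332031, 242.93844604492188), (52.69651794433594, 117.1526870727539), 86.8201675415039)
[[615.9 247.9  84. ]
 [637.4 -42.1  84. ]
 [506.6 -51.8  84. ]
 [485.6 236.2  84. ]]
[np.float64(130.8), np.float64(290.9), np.float64(131.2), np.float64(288.8)]
tab (array([263.10625, 286.575  ]), array([254, 279,  19,  14, 160], dtype=int32)) [453.5  86.8  92. ]
fin (array([261.08108108, 261.05405405]), array([258, 256,   6,  12,  37], dtype=int32)) [514.8  90.6 120. ]
plunger (array([173.83037975, 245.36455696]), array([163, 235,  23,  22, 395], dtype=int32)) [546.8 293.9 154. ]
```

View pics/crop1.png

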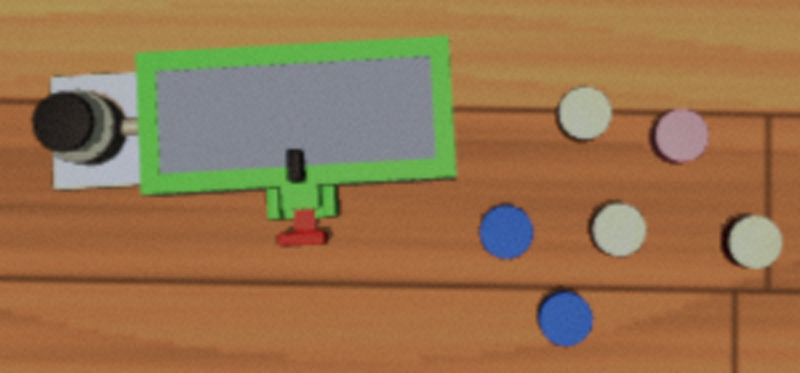

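```bash
cat >> h.py <<'E'
YAW=0.0735; S0=np.array([561.7,96.0,0])
def S(x,y,z): return S0+R.from_euler('z',YAW).apply([x,y,z])
def plan(*targets,jaw=None):
    "each target: world TCP xyz. jaw: world angle (deg, mod 180) of tool y after turning about tool x"
    o=get_obs();M=R.from_euler('xyz',o['tcp_rot']).as_matrix();p=o['tool_pos']
    print('at',p.round(1),'jaw',np.degrees(np.arctan2(M[1,1],M[0,1])).round(1),'x',M[:,0].round(3),'q5',o['joint_positions'][5].round(2),'t',round(o['time'],1),'F',o['contact_force'].round(1),'w',round(o['grip_width'],1))
    if jaw is not None:
        a=np.degrees(np.arctan2(M[1,1],M[0,1]));d=-(jaw-a)  # tool x is down
        d=(d+90)%180-90;print(' turn',d.round(1),'(or +-180)')
        M=M@R.from_euler('x',d,degrees=True).as_matrix()
    for t in targets:
        print(' shift',(M.T@(np.array(t)-p)).round(1),'->',np.round(t,1));p=np.array(t)
E
python3 - <<'E'
from h import *
c=capture('top');print('big',ray(c,497.8,266.3,170).round(),'pink',ray(c,405,251,60).round(),'blue',ray(c,340,287,60).round(),ray(c,362,319,60).round())
plan([400,-60,226],S(-160,0,150),S(-160,0,75),jaw=94.2)
E
```

```text
big [ 510. -469.  170.] pink [ 549. -265.   60.] blue [ 456. -103.   60.] [ 377. -159.   60.]
at [ 137.4 -506.5  226.3] jaw -74.8 x [-0.     0.001 -1.   ] q5 -0.15 t 0.2 F [-0.7 -0.5 -0.6] w 92.0
 turn 11.0 (or +-180)
 shift [   0.7 -426.1 -294.6] -> [400 -60 226]
 shift [  76.1 -143.6  -12.7] -> [402.1  84.3 150. ]
 shift [75.   0.1 -0. ] -> [402.1  84.3  75. ]
```

Call:
{"api": "send_rows", "payload": {
  "hand": 0,
  "moves": [
    [0,0,0,5.5],
    [0,0,0,5.5],
    [0,0,0,0],
    [0,-35,-24,0],
    [0,-35,-24,0],
    [0,-35,-24,0],
    [0,-35,-24,0],
    [0,-35,-24,0]
  ]
}}

```text
time: 1.2
tool_pos: [244.9, -322.2, 226.8]
tcp_rot: [2.128, 1.57, -0.938]
contact_force: [0.3, -0.6, -0.6]
grip_width: 16.3
```

Call:
{"api": "send_rows", "payload": {
  "moves": [
    [0,-35,-24,0],
    [0,-35,-24,0],
    [0,-35,-24,0],
    [0,-35,-24,0],
    [0,-35,-24,0],
    [0,-35,-24,0],
    [0,-35,-24,0],
    [0,0,0,0]
  ]
}}

```text
time: 2.2
tool_pos: [394.8, -64.9, 226.7]
tcp_rot: [-2.244, 1.57, 0.977]
contact_force: [-0.4, -0.2, 0.2]
grip_width: 0.2
```

```bash
python3 - <<'E'
from h import *
plan(S(-160,0,150),S(-160,0,68),jaw=94.2)
E
```

```text
at [394.8 -64.9 226.7] jaw -85.5 x [ 0.  0. -1.] q5 1.14 t 2.2 F [-0.4 -0.2  0.2] w 0.2
 turn 0.3 (or +-180)
 shift [  76.7 -148.2  -18.2] -> [402.1  84.3 150. ]
 shift [82.  0.  0.] -> [402.1  84.3  68. ]
```

Call:
{"api": "send_rows", "payload": {
  "moves": [
    [10,-37,-4,0],
    [10,-37,-4,0],
    [10,-37,-5,0],
    [20,-37,-5,0],
    [35,0,0,0],
    [35,0,0,0],
    [39,0,0,0],
    [0,0,0,0]
  ]
}}

```text
time: 3.2
tool_pos: [399.3, 81.2, 66.0]
tcp_rot: [-0.008, 1.565, -3.077]
contact_force: [-0.8, 0.2, -0.3]
grip_width: 0.7
```

Call:
{"api": "send_rows", "payload": {
  "moves": [
    [0,0,-8,0],
    [0,0,-8,0],
    [0,0,-5,0],
    [0,0,-3,0],
    [0,0,-3,0],
    [0,0,-3,0],
    [0,0,0,0]
  ]
}}

```text
time: 4.08
tool_pos: [431.3, 84.2, 67.6]
tcp_rot: [1.244, 1.571, -1.825]
contact_force: [0.2, 0.7, 0.0]
grip_width: 0.6
```

Call:
{"api": "send_rows", "payload": {
  "moves": [
    [0,0,-3,0],
    [0,0,-3,0],
    [0,0,-3,0],
    [0,0,-3,0],
    [0,0,0,0]
  ]
}}

```text
time: 4.7
tool_pos: [442.4, 85.1, 67.5]
tcp_rot: [-0.013, 1.569, -3.082]
contact_force: [-6.7, -0.2, 3.9]
grip_width: 0.4
```

Call:
{"api": "send_rows", "payload": {
  "moves": [
    [0,0,-2,0],
    [0,0,0,0],
    [0,0,0,0]
  ]
}}

```text
time: 5.08
tool_pos: [444.1, 85.2, 67.5]
tcp_rot: [0.002, 1.568, -3.067]
contact_force: [-7.1, 0.1, 3.3]
grip_width: 0.4
```

Call:
{"api": "send_rows", "payload": {
  "moves": [
    [0,0,10,0],
    [0,0,30,0],
    [-40,0,0,0],
    [-40,0,0,0],
    [-40,0,0,0],
    [0,0,0,0]
  ]
}}

```text
time: 5.82
tool_pos: [407.8, 82.4, 190.6]
tcp_rot: [3.078, 1.562, 0.009]
contact_force: [-0.4, -0.9, -0.9]
grip_width: 0.3
```

```bash
python3 - <<'E'
from h import *
c=snap('side','side1');im=c['image'][240:430,230:400];cv2.imwrite('pics/s1c.png',cv2.resize(im,(680,760))[:600,:,::-1])
plan()
E
```

```text
at [406.5  82.3 188.8] jaw -85.8 x [ 0.005 -0.    -1.   ] q5 1.51 t 5.9 F [ 0.1 -1.1  0.3] w 0.3
```

View pics/s1c.png

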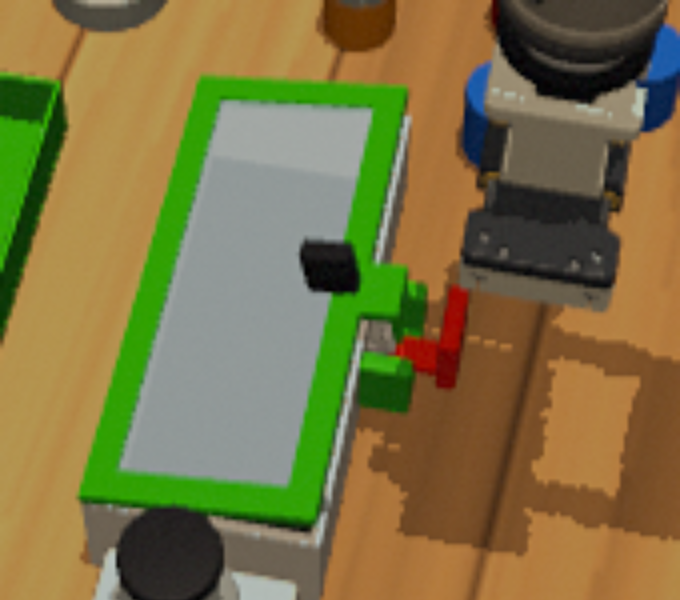

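Cover has popped up (gap along the front at crop (340,330), tab sprung back). Plan the fin grasp and the arc.

```bash
sed -i 's/S0=np.array(\[561.7,96.0,0\])/S0=np.array([561.7,95.0,0])/' h.py; cat >> h.py <<'E'
def arc(t): return np.array([66-115*np.cos(t)+35*np.sin(t),0,57+115*np.sin(t)+35*np.cos(t)])
E
python3 - <<'E'
from h import *
a=arc(.18);plan(S(a[0],0,190),S(*a),jaw=94.2)
ts=np.linspace(.18,1.66,17);A=np.array([arc(t) for t in ts]);d=np.diff(A,axis=0)
print([[-round(x[2]),0,-round(x[0])] for x in d]); print(S(*A[-1]), A[-1]-A[0])
E
```

```text
at [406.5  82.3 188.8] jaw -85.8 x [ 0.005 -0.    -1.   ] q5 1.51 t 5.9 F [ 0.1 -1.1  0.3] w 0.3
 turn -0.0 (or +-180)
 shift [  -0.6   -1.3 -114.8] -> [520.9  92.  190. ]
 shift [78.  -0.   0.4] -> [520.9  92.  112. ]
[[-10, 0, -6], [-9, 0, -6], [-8, 0, -7], [-8, 0, -8], [-7, 0, -9], [-6, 0, -9], [-5, 0, -10], [-4, 0, -10], [-3, 0, -11], [-2, 0, -11], [-1, 0, -11], [0, 0, -11], [1, 0, -11], [2, 0, -11], [3, 0, -11], [4, 0, -10]]
[672.50568739 103.15891548 168.42476925] [151.9816522    0.          56.40183906]
```

Call:
{"api": "send_rows", "payload": {
  "hand": 0.6,
  "moves": [
    [0,0,-38,0],
    [0,-1,-38,0],
    [0,0,-38,0],
    [30,0,-1,0],
    [30,0,0,0],
    [18,0,0,0],
    [0,0,0,0]
  ]
}}

```text
time: 6.75
tool_pos: [518.5, 91.6, 107.2]
tcp_rot: [-0.024, 1.566, -3.093]
contact_force: [-0.4, -0.2, 0.4]
grip_width: 54.7
```

Call:
{"api": "send_rows", "payload": {
  "hand": 0,
  "moves": [
    [0,0,0,0],
    [0,0,0,0],
    [0,0,0,0],
    [0,0,0,0],
    [0,0,0,0],
    [0,0,0,0]
  ]
}}

```text
time: 7.5
tool_pos: [519.9, 92.1, 109.9]
tcp_rot: [-2.269, 1.57, 0.946]
contact_force: [-1.8, 3.0, 2.1]
grip_width: 13.9
```

Call:
{"api": "send_rows", "payload": {
  "moves": [
    [-10,0,-6,0],
    [-9,0,-6,0],
    [-8,0,-7,0],
    [-8,0,-8,0],
    [-7,0,-9,0],
    [-6,0,-9,0],
    [-5,0,-10,0],
    [-4,0,-10,0]
  ]
}}

```text
time: 8.5
tool_pos: [584.1, 96.8, 168.1]
tcp_rot: [-0.235, 1.569, 2.98]
contact_force: [-6.0, 3.4, 3.6]
grip_width: 14.0
```

Call:
{"api": "send_rows", "payload": {
  "moves": [
    [-3,0,-11,0],
    [-2,0,-11,0],
    [-1,0,-11,0],
    [0,0,-11,0],
    [1,0,-11,0],
    [2,0,-11,0],
    [3,0,-11,0],
    [4,0,-10,0]
  ]
}}

```text
time: 9.5
tool_pos: [674.4, 103.5, 166.9]
tcp_rot: [-3.08, 1.562, 0.135]
contact_force: [0.7, 4.7, 10.8]
grip_width: 13.8
```

```bash
python3 - <<'E'
from h import *
a=arc(1.66);plan(S(*a))
E
```

```text
at [674.4 103.5 166.9] jaw -85.8 x [ 0.008  0.001 -1.   ] q5 1.54 t 9.5 F [ 0.7  4.7 10.8] w 13.8
 shift [-1.5  0.3  1.9] -> [672.5 103.2 168.4]
```

Call:
{"api": "send_rows", "payload": {
  "hand": 0.5,
  "moves": [
    [0,0,0,0],
    [0,0,0,0],
    [0,0,0,0],
    [0,0,0,0],
    [-30,0,0,0],
    [-40,0,0,0],
    [-40,0,0,0],
    [0,0,0,0]
  ]
}}

```text
time: 10.5
tool_pos: [672.9, 102.8, 277.1]
tcp_rot: [3.084, 1.563, 0.015]
contact_force: [-0.2, 0.9, -0.3]
grip_width: 45.9
```

```bash
python3 - <<'E'
from h import *
c=snap('side','side2')
c=snap('top','top2')
for j in jars(c):print(j)
plan([560,-100,278],[570.5,-174.4,200],[570.5,-174.4,26],jaw=94.2)
E
```

```text
(array([364.1, 176.2]), [33, 31, 804], array([ 737.9, -159.7,   60. ]))
(array([258. , 199.6]), [9, 22, 178], array([672.6, 108.5,  60. ]))
(array([196.9, 201.2]), [9, 21, 165], array([665.8, 262.7,  60. ]))
(array([369.1, 241.8]), [20, 20, 308], array([ 570.6, -174.4,   60. ]))
(array([497.8, 266.3]), [33, 33, 841], array([ 514.5, -500. ,   60. ]))
(array([381.9, 285.6]), [20, 20, 311], array([ 460.8, -207.7,   60. ]))
(array([433. , 290.4]), [19, 20, 310], array([ 451. , -336.3,   60. ]))
(array([ 20.3, 312. ]), [29, 29, 659], array([380.6, 689.6,  60. ]))
(array([ 18.1, 349.2]), [29, 29, 665], array([289.3, 689.6,  60. ]))
(array([ 15.9, 386.9]), [29, 29, 675], array([197.9, 689.5,  60. ]))
(array([336.5, 463.4]), [9, 35, 194], array([  25.3, -100.7,   60. ]))
at [671.3 102.7 272.5] jaw -85.8 x [-0. -0. -1.] q5 1.54 t 10.6 F [ 0.   0.3 -1.3] w 45.7
 turn -0.0 (or +-180)
 shift [ -5.5 194.  125.9] -> [ 560 -100  278]
 shift [78. 75. -5.] -> [ 570.5 -174.4  200. ]
 shift [174.  -0.  -0.] -> [ 570.5 -174.4   26. ]
```

View pics/side2.png

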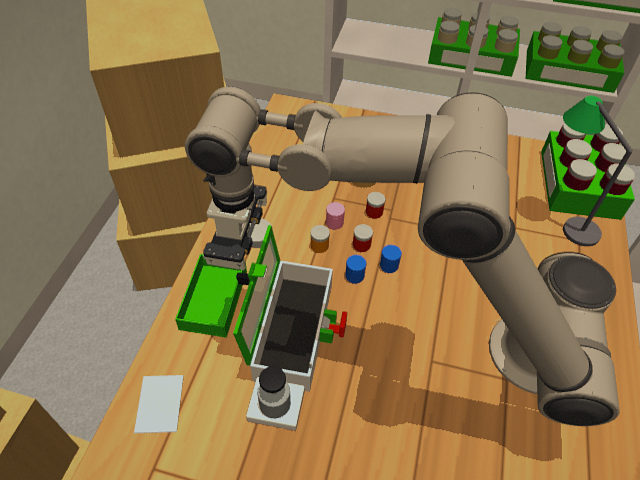

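Cover stands fully open, chamber empty. Fetch the amber jar first.

Call:
{"api": "send_rows", "payload": {
  "hand": 0.8,
  "moves": [
    [0,39,25,0],
    [0,39,25,0],
    [0,39,25,0],
    [0,39,25,0],
    [0,38,25,0],
    [20,38,0,0],
    [52,37,-4,0],
    [0,0,0,0]
  ]
}}

```text
time: 11.6
tool_pos: [567.1, -174.6, 195.9]
tcp_rot: [-0.446, 1.559, 2.765]
contact_force: [0.1, -0.0, 0.1]
grip_width: 73.9
```

```bash
python3 - <<'E'
from h import *
c=capture('top');print([j[2] for j in jars(c) if abs(j[2][0]-570)<60 or 400<j[2][0]<480])
plan([570.5,-174.4,26],jaw=94.2)
E
```

```text
[array([ 560.8, -117.5,   60. ]), array([ 514.4, -499.9,   60. ]), array([ 451. , -336.2,   60. ])]
at [ 568.5 -173.7  198.7] jaw -85.9 x [-0.006  0.003 -1.   ] q5 1.07 t 11.7 F [0.9 0.  0.4] w 73.6
 turn -0.1 (or +-180)
 shift [172.7   1.4  -2.9] -> [ 570.5 -174.4   26. ]
```

Call:
{"api": "send_rows", "payload": {
  "moves": [
    [40,1,-2,0],
    [40,0,0,0],
    [40,0,0,0],
    [30,0,0,0],
    [22,0,0,0],
    [0,0,0,0],
    [0,0,0,0]
  ]
}}

```text
time: 12.52
tool_pos: [573.4, -174.1, 31.5]
tcp_rot: [2.666, 1.568, -0.402]
contact_force: [0.4, -0.3, 0.1]
grip_width: 73.3
```

Call:
{"api": "send_rows", "payload": {
  "hand": 0.3,
  "moves": [
    [0,0,0,0],
    [0,0,0,0],
    [0,0,0,0],
    [0,0,0,0],
    [0,0,0,0]
  ]
}}

```text
time: 13.15
tool_pos: [572.6, -174.6, 30.5]
tcp_rot: [2.555, 1.57, -0.514]
contact_force: [-0.6, 0.1, 5.5]
grip_width: 50.1
```

```bash
python3 - <<'E'
from h import *
p=get_obs()['tool_pos'];plan(p+[0,0,130],S(15,-80,156),S(15,-80,33),jaw=94.2)
E
```

```text
at [ 572.6 -174.6   30.5] jaw -85.8 x [ 0.001 -0.001 -1.   ] q5 1.07 t 13.2 F [-0.6  0.1  5.5] w 50.1
 turn -0.0 (or +-180)
 shift [-1.3e+02  1.0e-01 -1.0e-01] -> [ 572.6 -174.6  160.5]
 shift [   4.4 -189.7  -23.9] -> [582.5  16.3 156. ]
 shift [ 1.23e+02 -1.00e-01  1.00e-01] -> [582.5  16.3  33. ]
```

Call:
{"api": "send_rows", "payload": {
  "moves": [
    [-25,0,0,0],
    [-35,0,0,0],
    [-40,0,0,0],
    [-30,0,0,0],
    [0,-38,-4,0],
    [0,-38,-5,0],
    [0,-38,-5,0],
    [0,-38,-5,0]
  ]
}}

```text
time: 14.15
tool_pos: [579.7, -20.1, 159.2]
tcp_rot: [-0.253, 1.569, 2.961]
contact_force: [0.5, -0.3, -3.2]
grip_width: 50.2
```

Call:
{"api": "send_rows", "payload": {
  "moves": [
    [4,-38,-5,0],
    [0,0,0,0],
    [0,0,0,0]
  ]
}}

```text
time: 14.52
tool_pos: [582.2, 16.6, 155.4]
tcp_rot: [0.278, 1.57, -2.79]
contact_force: [-0.1, -0.4, -2.2]
grip_width: 50.1
```

```bash
python3 - <<'E'
from h import *
c=snap('top','top3');im=c['image'][150:320,150:350];cv2.imwrite('pics/t3c.png',cv2.resize(im,(706,600),interpolation=cv2.INTER_CUBIC)[:,:,::-1])
for P in [S(-60,-140,76),S(-60,140,76),S(60,-140,76),S(60,140,76)]: print(proj(c,P).round(1), ((proj(c,P)-[150,150])*3.53).round())
plan(S(15,-80,36.5),jaw=94.2)
E
```

```text
[319.  263.8] [597. 402.]
[206.2 270.2] [198. 424.]
[316.4 216. ] [587. 233.]
[204.3 222.1] [192. 255.]
at [582.3  16.1 155.6] jaw -85.9 x [-0.001 -0.    -1.   ] q5 1.4 t 14.6 F [-0.6 -0.3 -1.4] w 50.2
 turn -0.1 (or +-180)
 shift [119.1  -0.2  -0.3] -> [582.5  16.3  36.5]
```

View pics/t3c.png

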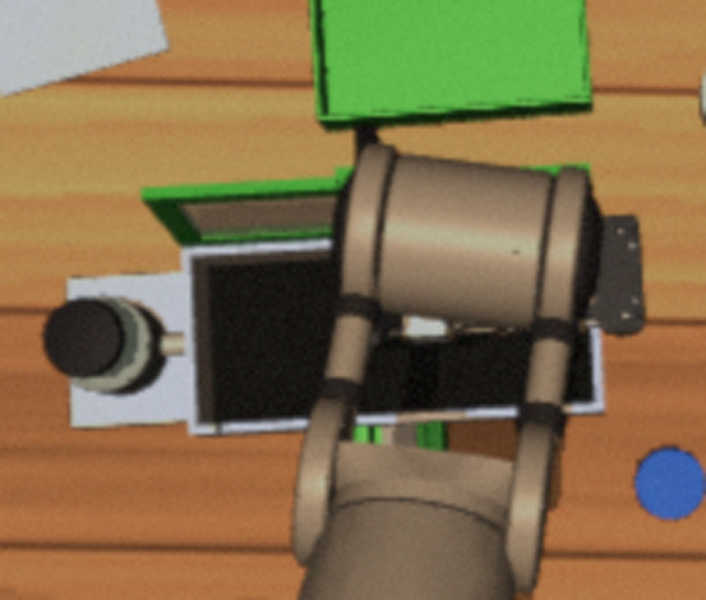

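Picture confirms: chamber rim matches my projected inner corners within about 2 mm. Lower the jar.

Call:
{"api": "send_rows", "payload": {
  "moves": [
    [30,0,0,0],
    [30,0,0,0],
    [25,0,0,0],
    [15,0,0,0],
    [10,0,0,0],
    [5,0,0,0],
    [2,0,0,0],
    [0,0,0,0]
  ]
}}

```text
time: 15.58
tool_pos: [582.7, 16.9, 39.3]
tcp_rot: [2.894, 1.57, -0.175]
contact_force: [-0.2, 0.4, -1.5]
grip_width: 49.8
```

Call:
{"api": "send_rows", "payload": {
  "moves": [
    [2,0,0,0],
    [1,0,0,0],
    [0,0,0,0]
  ]
}}

```text
time: 15.95
tool_pos: [582.6, 16.9, 36.5]
tcp_rot: [2.902, 1.57, -0.167]
contact_force: [-1.6, 0.3, 4.0]
grip_width: 49.8
```

Call:
{"api": "send_rows", "payload": {
  "hand": 0.67,
  "moves": [
    [0,0,0,0],
    [0,0,0,0],
    [0,0,0,0],
    [-15,0,0,0],
    [-35,0,0,0],
    [-40,0,0,0],
    [-40,0,0,0],
    [0,0,0,0]
  ]
}}

```text
time: 16.95
tool_pos: [584.5, 16.7, 170.5]
tcp_rot: [2.956, 1.562, -0.113]
contact_force: [-1.1, 0.7, -0.3]
grip_width: 61.4
```

```bash
python3 - <<'E'
from h import *
c=capture('top');print([(j[2],j[1]) for j in jars(c) if j[2][0]>350 and -450<j[2][1]<450])
c=capture('side');hsv=cv2.cvtColor(c['image'],cv2.COLOR_RGB2HSV)
plan([525,-100,168],[460.8,-207.7,150],[460.8,-207.7,29],jaw=94.2)
E
```

```text
[(array([ 737.9, -159.7,   60. ]), [33, 31, 803]), (array([ 460.7, -207.8,   60. ]), [20, 20, 311]), (array([ 451. , -336.3,   60. ]), [19, 20, 310])]
at [582.3  16.9 166.5] jaw -85.8 x [ 0.001 -0.    -1.   ] q5 1.4 t 17.1 F [-0.9  1.3 -0.1] w 61.3
 turn -0.0 (or +-180)
 shift [ -1.6 112.4  65.7] -> [ 525 -100  168]
 shift [ 18.  102.7  71.9] -> [ 460.8 -207.7  150. ]
 shift [ 1.21e+02 -0.00e+00  1.00e-01] -> [ 460.8 -207.7   29. ]
```

Call:
{"api": "send_rows", "payload": {
  "hand": 0.8,
  "moves": [
    [0,38,22,0],
    [0,38,22,0],
    [0,36,22,0],
    [4,35,24,0],
    [6,35,24,0],
    [6,33,24,0],
    [0,0,0,0],
    [0,0,0,0]
  ]
}}

```text
time: 18.05
tool_pos: [460.3, -207.1, 149.3]
tcp_rot: [-0.855, 1.569, 2.359]
contact_force: [0.4, 0.1, -0.0]
grip_width: 73.3
```

```bash
python3 - <<'E'
from h import *
plan([460.8,-207.7,29],jaw=94.2)
c=capture('top');print([(j[2],j[1]) for j in jars(c) if j[2][0]>350 and -450<j[2][1]<450])
E
```

```text
at [ 460.3 -207.1  149.3] jaw -85.9 x [-0.001  0.001 -1.   ] q5 0.92 t 18.1 F [ 0.4  0.1 -0. ] w 73.3
 turn -0.1 (or +-180)
 shift [120.3   0.8  -0.6] -> [ 460.8 -207.7   29. ]
[(array([ 737.8, -159.8,   60. ]), [33, 32, 803]), (array([580.7,  19. ,  60. ]), [20, 20, 310]), (array([ 499.6, -203.8,   60. ]), [24, 32, 254]), (array([ 421.4, -323.3,   60. ]), [24, 34, 256])]
```

Call:
{"api": "send_rows", "payload": {
  "moves": [
    [35,1,0,0],
    [35,0,0,0],
    [30,0,0,0],
    [20,0,0,0],
    [0,0,0,0],
    [0,0,0,0]
  ]
}}

```text
time: 18.85
tool_pos: [461.3, -208.3, 30.6]
tcp_rot: [2.476, 1.57, -0.592]
contact_force: [0.6, 0.0, 0.3]
grip_width: 73.7
```

Call:
{"api": "send_rows", "payload": {
  "hand": 0.3,
  "moves": [
    [0,0,0,0],
    [0,0,0,0],
    [0,0,0,0],
    [0,0,0,0],
    [0,0,0,0]
  ]
}}

```text
time: 19.48
tool_pos: [460.8, -208.8, 30.3]
tcp_rot: [2.434, 1.57, -0.635]
contact_force: [-0.0, -0.5, 5.8]
grip_width: 50.3
```

```bash
python3 - <<'E'
from h import *
p=get_obs()['tool_pos'];plan(p+[0,0,125],S(15,60,p[2]+125),S(15,60,p[2]+6),jaw=94.2)
E
```

```text
at [ 460.8 -208.8   30.3] jaw -85.8 x [ 0.001 -0.001 -1.   ] q5 0.92 t 19.5 F [-0.  -0.5  5.8] w 50.3
 turn -0.0 (or +-180)
 shift [-1.25e+02  1.00e-01 -1.00e-01] -> [ 460.8 -208.8  155.3]
 shift [-1.000e-01 -3.556e+02 -1.379e+02] -> [572.3 155.9 155.3]
 shift [ 1.19e+02 -1.00e-01  1.00e-01] -> [572.3 155.9  36.3]
```

Call:
{"api": "send_rows", "payload": {
  "moves": [
    [-25,0,0,0],
    [-35,0,0,0],
    [-40,0,0,0],
    [-25,0,0,0],
    [0,-35,-13,0],
    [0,-40,-16,0],
    [0,-40,-16,0],
    [0,-40,-16,0]
  ]
}}

```text
time: 20.48
tool_pos: [509.9, -48.2, 154.3]
tcp_rot: [-0.257, 1.57, 2.957]
contact_force: [1.1, -0.3, -1.9]
grip_width: 50.1
```

Call:
{"api": "send_rows", "payload": {
  "moves": [
    [0,-40,-16,0],
    [0,-40,-16,0],
    [0,-40,-16,0],
    [0,-40,-16,0],
    [0,-40,-13,0],
    [0,0,0,0],
    [0,0,0,0]
  ]
}}

```text
time: 21.35
tool_pos: [571.7, 155.0, 154.1]
tcp_rot: [0.352, 1.569, -2.716]
contact_force: [0.6, -0.3, -1.3]
grip_width: 50.3
```

```bash
python3 - <<'E'
from h import *
plan(S(15,60,36.3),jaw=94.2)
c=capture('top');print([(j[2],j[1]) for j in jars(c) if j[2][0]>350 and -450<j[2][1]<450])
E
```

```text
at [571.7 155.  154.1] jaw -85.8 x [-0.002 -0.001 -1.   ] q5 1.63 t 21.4 F [ 0.6 -0.3 -1.3] w 50.3
 turn -0.0 (or +-180)
 shift [117.8  -0.9  -0.9] -> [572.3 155.9  36.3]
[(array([ 737.8, -159.7,   60. ]), [33, 32, 803]), (array([580.6,  19. ,  60. ]), [20, 20, 309]), (array([ 451. , -336.3,   60. ]), [19, 20, 310])]
```

Call:
{"api": "send_rows", "payload": {
  "moves": [
    [30,0,0,0],
    [30,0,0,0],
    [25,0,0,0],
    [15,0,0,0],
    [10,0,0,0],
    [5,0,0,0],
    [2,0,0,0],
    [0,0,0,0]
  ]
}}

```text
time: 22.4
tool_pos: [572.6, 155.6, 38.3]
tcp_rot: [3.075, 1.57, 0.006]
contact_force: [0.2, -0.1, -1.4]
grip_width: 50.1
```

Call:
{"api": "send_rows", "payload": {
  "moves": [
    [1,0,0,0],
    [0,0,0,0]
  ]
}}

```text
time: 22.65
tool_pos: [572.4, 155.6, 37.1]
tcp_rot: [2.981, 1.57, -0.088]
contact_force: [-0.4, -0.9, -1.6]
grip_width: 50.2
```

Call:
{"api": "send_rows", "payload": {
  "moves": [
    [2,0,0,0],
    [0,0,0,0]
  ]
}}

```text
time: 22.9
tool_pos: [572.7, 155.6, 36.4]
tcp_rot: [3.092, 1.569, 0.023]
contact_force: [-3.9, -0.8, 8.6]
grip_width: 49.9
```

Call:
{"api": "send_rows", "payload": {
  "hand": 0.67,
  "moves": [
    [0,0,0,0],
    [0,0,0,0],
    [0,0,0,0],
    [-15,0,0,0],
    [-35,0,0,0],
    [-40,0,0,0],
    [-40,0,0,0],
    [0,0,0,0]
  ]
}}

```text
time: 23.9
tool_pos: [574.4, 155.9, 169.6]
tcp_rot: [-3.083, 1.562, 0.131]
contact_force: [0.7, 0.3, -0.6]
grip_width: 61.5
```

```bash
python3 - <<'E'
from h import *
plan([451,-336.3,160],jaw=70)
plan([451,-336.3,160],jaw=120)
E
```

```text
at [574.4 155.9 169.6] jaw -85.8 x [ 0.008  0.001 -1.   ] q5 1.63 t 23.9 F [ 0.7  0.3 -0.6] w 61.5
 turn 24.2 (or +-180)
 shift [  8.  504.7 -52.3] -> [ 451.  -336.3  160. ]
at [574.4 155.9 169.6] jaw -85.8 x [ 0.008  0.001 -1.   ] q5 1.63 t 23.9 F [ 0.7  0.3 -0.6] w 61.5
 turn -25.8 (or +-180)
 shift [  8.  364.5 353. ] -> [ 451.  -336.3  160. ]
```

Call:
{"api": "send_rows", "payload": {
  "hand": 0.8,
  "moves": [
    [0,40,10,0],
    [0,40,10,0],
    [0,40,10,0],
    [0,40,10,8.5],
    [0,0,0,8.5],
    [0,0,0,8.5],
    [0,0,0,8.5],
    [0,0,0,0]
  ]
}}

```text
time: 24.9
tool_pos: [543.7, -7.0, 164.6]
tcp_rot: [0.484, 1.57, 3.106]
contact_force: [-0.3, -0.4, 0.5]
grip_width: 73.3
```

```bash
python3 - <<'E'
from h import *
plan([451,-336.3,150],[451,-336.3,30],jaw=60)
c=snap('top','top4');print([(j[2],j[1]) for j in jars(c) if j[2][0]>350 and -450<j[2][1]<450])
E
```

```text
at [543.7  -7.  164.6] jaw -119.8 x [-0.001  0.    -1.   ] q5 1.94 t 24.9 F [-0.3 -0.4  0.5] w 73.3
 turn 0.2 (or +-180)
 shift [ 14.7 331.5 -84.4] -> [ 451.  -336.3  150. ]
 shift [ 1.2e+02 -0.0e+00 -1.0e-01] -> [ 451.  -336.3   30. ]
[(array([ 737.8, -159.7,   60. ]), [33, 32, 802]), (array([572.6, 158.4,  60. ]), [19, 20, 304]), (array([ 451. , -336.3,   60. ]), [19, 20, 310])]
```

Call:
{"api": "send_rows", "payload": {
  "moves": [
    [0,41,-10,0],
    [0,41,-10,0],
    [0,41,-10,0],
    [0,41,-11,0],
    [3,41,-11,0],
    [4,42,-11,0],
    [4,42,-11,0],
    [4,42,-10,0]
  ]
}}

```text
time: 25.95
tool_pos: [451.8, -337.1, 149.7]
tcp_rot: [-0.906, 1.571, 1.718]
contact_force: [-0.0, 0.5, -0.3]
grip_width: 73.3
```

```bash
python3 - <<'E'
from h import *
c=snap('top','top5');print([(j[2],j[1]) for j in jars(c) if j[2][0]>350 and -450<j[2][1]<450])
plan([451,-336.3,30],jaw=60)
E
```

```text
[(array([ 737.8, -159.8,   60. ]), [33, 32, 804]), (array([580.6,  19. ,  60. ]), [20, 20, 309]), (array([572.6, 158.2,  60. ]), [20, 20, 308]), (array([ 497.3, -393.4,   60. ]), [29, 30, 262])]
at [ 450.2 -341.9  149.2] jaw -119.8 x [-0.001 -0.003 -1.   ] q5 1.31 t 26.0 F [-1.4 -4.2 -0.3] w 73.6
 turn 0.2 (or +-180)
 shift [119.1  -5.6   2.2] -> [ 451.  -336.3   30. ]
```

Call:
{"api": "send_rows", "payload": {
  "moves": [
    [0,0,0,0],
    [30,0,0,0],
    [35,0,0,0],
    [30,0,0,0],
    [24,0,0,0],
    [0,0,0,0],
    [0,0,0,0]
  ]
}}

```text
time: 26.88
tool_pos: [453.1, -335.6, 32.0]
tcp_rot: [2.936, 1.569, -0.725]
contact_force: [0.4, 0.8, -0.0]
grip_width: 73.4
```

Call:
{"api": "send_rows", "payload": {
  "hand": 0.3,
  "moves": [
    [0,0,0,0],
    [0,0,0,0],
    [0,0,0,0],
    [0,0,0,0],
    [0,0,0,0]
  ]
}}

```text
time: 27.5
tool_pos: [452.5, -336.2, 31.5]
tcp_rot: [2.801, 1.57, -0.861]
contact_force: [-0.2, 0.1, 6.4]
grip_width: 50.3
```

```bash
python3 - <<'E'
from h import *
p=get_obs()['tool_pos'];plan(p+[0,0,125],jaw=60)
o=S(-25,-10,0);plan(np.array([o[0],o[1],p[2]+125]),jaw=94.2)
c=capture('top');print([(j[2],j[1]) for j in jars(c) if j[2][0]>350 and -450<j[2][1]<450])
E
```

```text
at [ 452.5 -336.2   31.5] jaw -119.8 x [ 0.001 -0.001 -1.   ] q5 1.32 t 27.5 F [-0.2  0.1  6.4] w 50.3
 turn 0.2 (or +-180)
 shift [-1.25e+02  0.00e+00 -1.00e-01] -> [ 452.5 -336.2  156.5]
at [ 452.5 -336.2   31.5] jaw -119.8 x [ 0.001 -0.001 -1.   ] q5 1.32 t 27.5 F [-0.2  0.1  6.4] w 50.3
 turn -34.0 (or +-180)
 shift [-125.3 -412.  -115.6] -> [537.5  83.2 156.5]
[(array([ 737.7, -159.7,   60. ]), [33, 32, 805]), (array([580.6,  18.9,  60. ]), [20, 20, 311]), (array([572.6, 158.3,  60. ]), [20, 20, 306]), (array([541.9, 290.8,  60. ]), [22, 27, 124]), (array([ 496.4, -363.5,   60. ]), [24, 23, 184])]
```

Call:
{"api": "send_rows", "payload": {
  "moves": [
    [-25,0,0,0],
    [-35,0,0,0],
    [-40,0,0,0],
    [-25,0,0,0],
    [0,0,0,-8.5],
    [0,0,0,-8.5],
    [0,0,0,-8.5],
    [0,0,0,-8.5]
  ]
}}

```text
time: 28.55
tool_pos: [451.9, -335.5, 155.1]
tcp_rot: [-0.856, 1.569, 2.364]
contact_force: [1.2, 0.4, -2.4]
grip_width: 50.1
```

Call:
{"api": "send_rows", "payload": {
  "moves": [
    [0,-38,-11,0],
    [0,-41,-12,0],
    [0,-41,-12,0],
    [0,-41,-12,0],
    [0,-41,-12,0],
    [0,-41,-12,0],
    [0,-41,-12,0],
    [0,-41,-11,0]
  ]
}}

```text
time: 29.55
tool_pos: [522.1, -3.5, 155.2]
tcp_rot: [-0.198, 1.569, 3.017]
contact_force: [-0.4, -0.4, -2.5]
grip_width: 50.1
```

Call:
{"api": "send_rows", "payload": {
  "moves": [
    [0,-41,-11,0],
    [0,-41,-10,0],
    [0,0,0,0],
    [0,0,0,0]
  ]
}}

```text
time: 30.05
tool_pos: [536.9, 78.1, 155.3]
tcp_rot: [0.274, 1.569, -2.794]
contact_force: [-0.0, -0.0, -2.3]
grip_width: 49.9
```

```bash
python3 - <<'E'
from h import *
plan(S(-25,-10,37.5),jaw=94.2)
c=capture('top');print([(j[2],j[1]) for j in jars(c) if j[2][0]>350 and -450<j[2][1]<450])
E
```

```text
at [536.9  78.1 155.3] jaw -85.8 x [-0.001 -0.001 -1.   ] q5 1.5 t 30.1 F [-0.  -0.  -2.3] w 49.9
 turn 0.0 (or +-180)
 shift [117.8  -5.1  -1.2] -> [537.5  83.2  37.5]
[(array([ 737.9, -159.8,   60. ]), [33, 31, 801])]
```

Call:
{"api": "send_rows", "payload": {
  "moves": [
    [0,-8,-1,0],
    [30,0,0,0],
    [30,0,0,0],
    [25,0,0,0],
    [15,0,0,0],
    [10,0,0,0],
    [5,0,0,0],
    [0,0,0,0]
  ]
}}

```text
time: 31.1
tool_pos: [538.0, 86.4, 41.1]
tcp_rot: [2.866, 1.57, -0.203]
contact_force: [0.5, -0.3, -2.0]
grip_width: 50.1
```

Call:
{"api": "send_rows", "payload": {
  "moves": [
    [2,0,0,0],
    [2,0,0,0],
    [0,0,0,0]
  ]
}}

```text
time: 31.48
tool_pos: [538.2, 86.4, 37.5]
tcp_rot: [3.014, 1.57, -0.054]
contact_force: [-1.1, -1.2, 2.9]
grip_width: 50.6
```

Seated. Release, rise and look.

Call:
{"api": "send_rows", "payload": {
  "hand": 0.67,
  "moves": [
    [0,0,0,0],
    [0,0,0,0],
    [0,0,0,0],
    [-15,0,0,0],
    [-35,0,0,0],
    [-40,0,0,0],
    [-50,0,0,0],
    [-50,0,0,0]
  ]
}}

```text
time: 32.48
tool_pos: [537.5, 86.4, 229.6]
tcp_rot: [3.005, 1.57, -0.064]
contact_force: [0.4, -0.2, -0.3]
grip_width: 61.8
```

Call:
{"api": "send_rows", "payload": {
  "moves": [
    [-40,0,0,0],
    [0,0,-38,0],
    [0,0,-38,0],
    [0,0,-38,0],
    [0,0,-20,0],
    [0,0,0,0]
  ]
}}

```text
time: 33.22
tool_pos: [671.9, 96.1, 266.8]
tcp_rot: [0.448, 1.571, -2.621]
contact_force: [-1.2, 0.4, -0.0]
grip_width: 61.3
```

```bash
python3 - <<'E'
from h import *
c=snap('top','top6');print([(j[2],j[1]) for j in jars(c) if j[2][0]>350 and -450<j[2][1]<450])
c=snap('side','side6')
a=arc(1.70);plan(S(a[0],0,280),S(*a),jaw=94.2)
E
```

```text
[(array([ 737.9, -159.7,   60. ]), [33, 31, 804]), (array([668.5, 252.6,  60. ]), [9, 21, 172]), (array([672.5,  98.4,  60. ]), [9, 21, 178]), (array([580.6,  17.6,  60. ]), [18, 20, 289])]
at [670.8  96.2 267.3] jaw -85.8 x [-0. -0. -1.] q5 1.53 t 33.3 F [ 0.5 -0.2 -0.2] w 61.4
 turn -0.0 (or +-180)
 shift [-12.7  -6.8  -6.6] -> [676.9 103.5 280. ]
 shift [113.5  -0.   -0. ] -> [676.9 103.5 166.5]
```

View pics/side6.png

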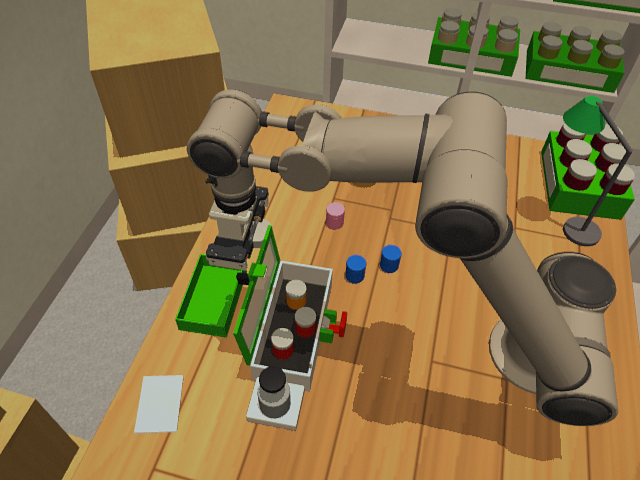

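All three jars are upright in the chamber (side image (296,293), (305,320), (282,343)). Take the fin again.

Call:
{"api": "send_rows", "payload": {
  "moves": [
    [0,-7,-6,0],
    [35,0,0,0],
    [35,0,0,0],
    [20,0,0,0],
    [8,0,0,0],
    [0,0,0,0],
    [0,0,0,0]
  ]
}}

```text
time: 34.2
tool_pos: [677.5, 103.8, 170.4]
tcp_rot: [3.095, 1.568, 0.026]
contact_force: [-0.4, 1.0, 0.4]
grip_width: 61.5
```

Call:
{"api": "send_rows", "payload": {
  "hand": 0,
  "moves": [
    [0,0,0,0],
    [0,0,0,0],
    [0,0,0,0],
    [0,0,0,0],
    [0,0,0,0],
    [0,0,0,0]
  ]
}}

```text
time: 34.95
tool_pos: [676.9, 103.8, 168.8]
tcp_rot: [-0.961, 1.571, 2.253]
contact_force: [-0.7, -0.2, -0.8]
grip_width: 13.6
```

```bash
python3 - <<'E'
from h import *
plan(S(*arc(1.70)))
ts=np.linspace(1.7,.18,17);A=np.array([arc(t) for t in ts]);r=np.round(A);d=np.diff(r,axis=0)
print([[-int(x[2]),0,-int(x[0]),0] for x in d]); print(S(*A[-1]),S(*A[8]))
E
```

```text
at [676.9 103.8 168.8] jaw -85.8 x [-0.  0. -1.] q5 1.54 t 35.0 F [-0.7 -0.2 -0.8] w 13.6
 shift [ 2.3  0.3 -0. ] -> [676.9 103.5 166.5]
[[-4, 0, 11, 0], [-3, 0, 11, 0], [-2, 0, 11, 0], [-1, 0, 12, 0], [0, 0, 11, 0], [1, 0, 11, 0], [2, 0, 12, 0], [3, 0, 11, 0], [5, 0, 10, 0], [5, 0, 10, 0], [6, 0, 10, 0], [7, 0, 9, 0], [8, 0, 8, 0], [9, 0, 8, 0], [9, 0, 6, 0], [10, 0, 6, 0]]
[520.93437186  91.99831911 112.02293019] [588.06752798  96.94151074 170.51176242]
```

Call:
{"api": "send_rows", "payload": {
  "moves": [
    [-4,0,11,0],
    [-3,0,11,0],
    [-2,0,11,0],
    [-1,0,12,0],
    [0,0,11,0],
    [1,0,11,0],
    [2,0,12,0],
    [3,0,11,0]
  ]
}}

```text
time: 35.95
tool_pos: [586.9, 97.1, 172.6]
tcp_rot: [-3.125, 1.57, 0.089]
contact_force: [6.9, 2.0, -9.7]
grip_width: 13.8
```

Call:
{"api": "send_rows", "payload": {
  "moves": [
    [5,0,10,0],
    [5,0,10,0],
    [6,0,10,0],
    [7,0,9,0],
    [8,0,8,0],
    [9,0,8,0],
    [9,0,6,0],
    [10,0,6,0]
  ]
}}

```text
time: 36.95
tool_pos: [519.4, 92.1, 113.1]
tcp_rot: [0.148, 1.57, -2.921]
contact_force: [1.6, 2.2, 1.4]
grip_width: 13.6
```

```bash
python3 - <<'E'
from h import *
plan(S(*arc(.18)),S(*arc(0.08)))
E
```

```text
at [519.4  92.1 113.1] jaw -85.8 x [-0.001 -0.    -1.   ] q5 1.53 t 37.0 F [1.6 2.2 1.4] w 13.6
 shift [ 1.1  0.2 -1.5] -> [520.9  92.  112. ]
 shift [11.   0.   4.9] -> [516.   91.6 101.1]
```

Call:
{"api": "send_rows", "payload": {
  "hand": 0.4,
  "moves": [
    [0,0,0,0],
    [0,0,0,0],
    [0,0,0,0],
    [-30,0,0,0],
    [-30,0,0,0],
    [0,0,0,0]
  ]
}}

```text
time: 37.7
tool_pos: [521.8, 92.2, 176.2]
tcp_rot: [3.063, 1.566, -0.006]
contact_force: [-0.0, -0.6, 0.4]
grip_width: 37.0
```

Call:
{"api": "send_rows", "payload": {
  "hand": 0,
  "moves": [
    [0,0,0,0],
    [0,0,0,0],
    [0,0,0,0],
    [0,0,5,0],
    [0,0,0,0]
  ]
}}

```text
time: 38.33
tool_pos: [514.8, 91.8, 173.7]
tcp_rot: [0.075, 1.57, -2.994]
contact_force: [-0.0, -0.6, -1.0]
grip_width: 0.7
```

```bash
python3 - <<'E'
from h import *
plan(S(-48,0,150),S(-48,0,118))
E
```

```text
at [514.8  91.8 173.7] jaw -85.8 x [-0.001 -0.    -1.   ] q5 1.53 t 38.3 F [-0.  -0.6 -1. ] w 0.7
 shift [23.7  0.3  1. ] -> [513.8  91.5 150. ]
 shift [32. -0. -0.] -> [513.8  91.5 118. ]
```

Call:
{"api": "send_rows", "payload": {
  "moves": [
    [20,0,1,0],
    [10,0,0,0],
    [5,0,0,0],
    [5,0,0,0],
    [4,0,0,0],
    [3,0,0,0],
    [0,0,0,0]
  ]
}}

```text
time: 39.2
tool_pos: [513.2, 91.7, 129.5]
tcp_rot: [0.478, 1.57, -2.591]
contact_force: [-12.9, -1.2, 25.2]
grip_width: 0.5
```

Call:
{"api": "send_rows", "payload": {
  "moves": [
    [3,0,0,0],
    [3,0,0,0],
    [2,0,0,0],
    [0,0,0,0]
  ]
}}

```text
time: 39.7
tool_pos: [514.6, 91.8, 120.1]
tcp_rot: [3.01, 1.57, -0.059]
contact_force: [-5.1, -1.0, 11.5]
grip_width: 0.6
```

Call:
{"api": "send_rows", "payload": {
  "moves": [
    [2,0,0,0],
    [0,0,0,0]
  ]
}}

```text
time: 39.95
tool_pos: [514.6, 91.8, 119.9]
tcp_rot: [2.976, 1.568, -0.093]
contact_force: [-10.0, -1.3, 26.6]
grip_width: 0.5
```

Call:
{"api": "send_rows", "payload": {
  "moves": [
    [-10,0,0,0],
    [-30,0,0,0],
    [-40,0,0,0],
    [-10,0,0,0],
    [0,0,30,0],
    [0,0,40,0],
    [0,0,40,0],
    [0,0,0,0]
  ]
}}

```text
time: 40.95
tool_pos: [402.2, 83.8, 206.2]
tcp_rot: [-0.012, 1.569, -3.081]
contact_force: [0.4, -0.1, 0.2]
grip_width: 0.4
```

```bash
python3 - <<'E'
from h import *
c=snap('side','side7');im=c['image'][240:430,230:400];cv2.imwrite('pics/s7c.png',cv2.resize(im,(680,760))[:600,:,::-1])
a=cv2.imread('pics/side0.png')[:,:,::-1]
for n,i in(('start',a),('popped',cv2.imread('pics/side1.png')[:,:,::-1]),('now',c['image'])):
    m=cv2.inRange(cv2.cvtColor(np.ascontiguousarray(i),cv2.COLOR_RGB2HSV),(0,0,0),(180,255,45));print(n,cen(m,314,312,13))
print('fin shut expect',proj(c,S(-49,0,105)),'popped',proj(c,S(-41,0,125)))
plan(S(0,200,200),S(0,200,160))
E
```

```text
start (array([314.13103448, 311.28965517]), array([308, 305,  13,  13, 145], dtype=int32))
popped (array([312.18954248, 306.54901961]), array([305, 301,  15,  12, 153], dtype=int32))
now (array([314.51079137, 311.28776978]), array([309, 305,  13,  13, 139], dtype=int32))
fin shut expect [316.38229871 310.78880807] popped [313.01436281 305.38763313]
at [404.1  83.7 206.6] jaw -85.8 x [ 0. -0. -1.] q5 1.52 t 41.0 F [ 0.4  0.4 -0. ] w 1.0
 shift [   6.6 -199.8 -157.8] -> [547.  294.5 200. ]
 shift [40. -0.  0.] -> [547.  294.5 160. ]
```

View pics/s7c.png

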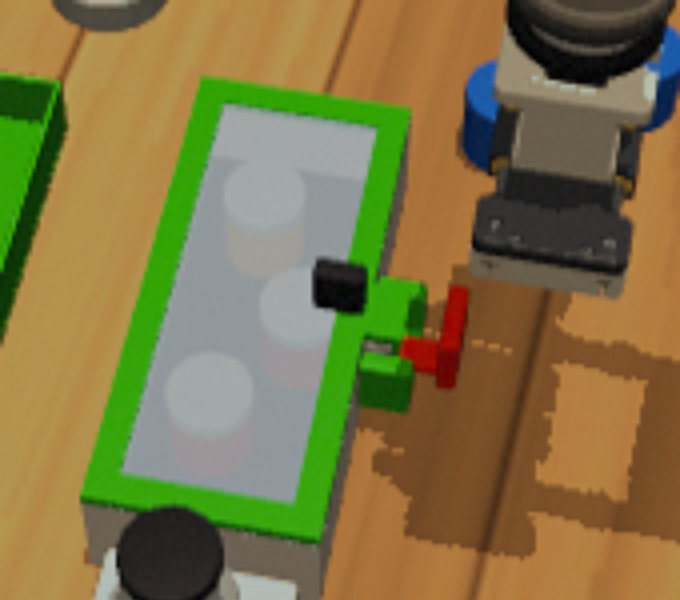

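Cover shut (fin back at its start pixel 314.5,311.3; the popped one was at 312,306.5), all jars inside. Now the plunger.

Call:
{"api": "send_rows", "payload": {
  "moves": [
    [0,-40,-32,0],
    [0,-40,-32,0],
    [0,-40,-32,0],
    [0,-40,-32,0],
    [7,-40,-30,0],
    [20,0,0,0],
    [15,0,0,0],
    [0,0,0,0]
  ]
}}

```text
time: 42.0
tool_pos: [547.2, 294.1, 163.0]
tcp_rot: [0.333, 1.567, -2.737]
contact_force: [0.0, 0.5, 0.2]
grip_width: 0.3
```

Call:
{"api": "send_rows", "payload": {
  "moves": [
    [10,0,0,0],
    [8,0,0,0],
    [8,0,0,0],
    [6,0,0,0],
    [4,0,0,0],
    [4,0,0,0],
    [0,0,0,0]
  ]
}}

```text
time: 42.88
tool_pos: [548.5, 294.6, 126.3]
tcp_rot: [-2.991, 1.568, 0.223]
contact_force: [0.2, -1.1, 8.5]
grip_width: 0.4
```

Call:
{"api": "send_rows", "payload": {
  "moves": [
    [4,0,0,0],
    [4,0,0,0],
    [2,0,0,0],
    [0,0,0,0],
    [0,0,0,0]
  ]
}}

```text
time: 43.5
tool_pos: [548.7, 294.7, 119.1]
tcp_rot: [-2.965, 1.566, 0.25]
contact_force: [-5.4, -4.2, 23.2]
grip_width: 0.4
```

Call:
{"api": "send_rows", "payload": {
  "moves": [
    [-12,0,0,0],
    [-18,0,0,0],
    [-18,0,0,0],
    [0,0,0,0],
    [0,0,0,0],
    [0,0,0,0],
    [0,0,0,0],
    [0,0,0,0]
  ]
}}

```text
time: 44.5
tool_pos: [547.5, 294.7, 162.4]
tcp_rot: [0.441, 1.57, -2.628]
contact_force: [0.0, 0.0, -0.7]
grip_width: 0.2
```

```bash
python3 - <<'E'
from h import *
c=snap('side','side8');a=cv2.imread('pics/side7.png')[:,:,::-1]
for i in(np.ascontiguousarray(a),c['image']):
    im=cv2.inRange(cv2.cvtColor(i,cv2.COLOR_RGB2HSV),(0,0,0),(180,255,45));print(cen(im,272,380,24))
plan()
cv2.imwrite('pics/s8c.png',np.hstack([cv2.resize(x[330:430,220:340],(390,325)) for x in(a,c['image'])])[:,:,::-1])
E
```

```text
(array([271.83236994, 378.95761079]), array([259, 367,  27,  26, 519], dtype=int32))
(array([269.16752577, 376.6443299 ]), array([248, 360,  42,  29, 388], dtype=int32))
at [547.6 294.7 162.6] jaw -85.8 x [-0. -0. -1.] q5 1.87 t 44.5 F [-0.  -0.1  0.5] w 0.4
```

View pics/s8c.png

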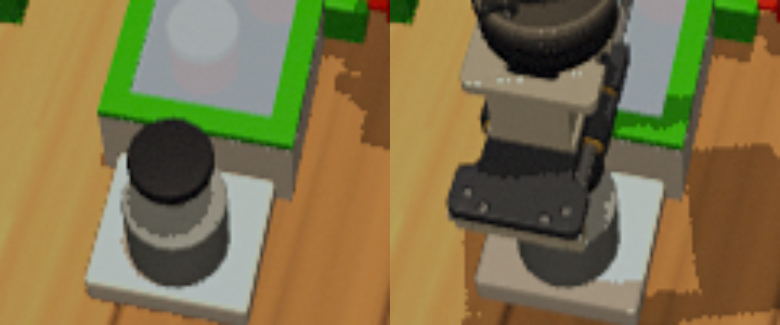

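The gripper hides the head, but it is 8 mm clear of the plunger's top, with zero force. Second stroke.

Call:
{"api": "send_rows", "payload": {
  "moves": [
    [14,0,0,0],
    [10,0,0,0],
    [8,0,0,0],
    [6,0,0,0],
    [4,0,0,0],
    [3,0,0,0],
    [2,0,0,0],
    [0,0,0,0]
  ]
}}

```text
time: 45.55
tool_pos: [548.8, 295.2, 119.1]
tcp_rot: [-2.874, 1.566, 0.341]
contact_force: [-4.1, -1.2, 22.4]
grip_width: 0.2
```

Call:
{"api": "send_rows", "payload": {
  "moves": [
    [0,0,0,0],
    [0,0,0,0]
  ]
}}

```text
time: 45.8
tool_pos: [548.8, 295.2, 119.1]
tcp_rot: [-2.876, 1.566, 0.339]
contact_force: [-3.6, -2.4, 21.2]
grip_width: 0.6
```

Call:
{"api": "send_rows", "payload": {
  "moves": [
    [-12,0,0,0],
    [-18,0,0,0],
    [-30,0,0,0],
    [-30,0,0,0],
    [0,0,40,0],
    [0,0,40,0],
    [0,20,40,0],
    [0,20,20,0]
  ]
}}

```text
time: 46.8
tool_pos: [408.3, 243.9, 204.8]
tcp_rot: [0.337, 1.568, -2.73]
contact_force: [1.1, 0.2, 1.2]
grip_width: 0.3
```

Call:
{"api": "send_rows", "payload": {
  "moves": [
    [0,40,0,0],
    [0,40,0,0],
    [0,40,0,0],
    [0,40,0,0],
    [0,0,0,0],
    [0,0,0,0]
  ]
}}

```text
time: 47.55
tool_pos: [422.2, 85.4, 205.3]
tcp_rot: [-0.298, 1.57, 2.915]
contact_force: [0.1, -0.0, 0.7]
grip_width: 0.4
```

```bash
python3 - <<'E'
from h import *
c=snap('side','side9');a=cv2.imread('pics/side7.png')[:,:,::-1]
for i in(np.ascontiguousarray(a),c['image']):
    im=cv2.inRange(cv2.cvtColor(i,cv2.COLOR_RGB2HSV),(0,0,0),(180,255,45));print(cen(im,272,380,24),cen(im,314,312,13))
c=snap('top','top9');print([(j[2],j[1]) for j in jars(c) if j[2][0]>350]);plan()
E
```

```text
(array([271.83236994, 378.95761079]), array([259, 367,  27,  26, 519], dtype=int32)) (array([314.51079137, 311.28776978]), array([309, 305,  13,  13, 139], dtype=int32))
(array([271.82889734, 379.01140684]), array([259, 367,  27,  26, 526], dtype=int32)) (array([314.37142857, 311.32142857]), array([308, 305,  13,  13, 140], dtype=int32))
[(array([ 737.9, -159.8,   60. ]), [33, 31, 799]), (array([ 514.3, -499.9,   60. ]), [33, 33, 833]), (array([380.6, 689.7,  60. ]), [29, 29, 651])]
at [422.3  85.9 205.5] jaw -85.8 x [-0.001  0.    -1.   ] q5 1.52 t 47.6 F [-0.7 -0.4 -0.2] w 0.4
```

View pics/side9.png

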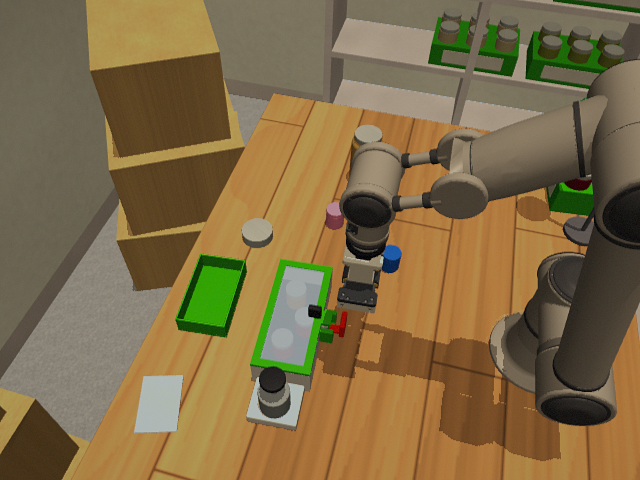

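Plunger up (same pixel as before), cover shut with three jars inside, bystanders unmoved. Hand in.

```bash
python3 -c "
from plant import close_job;print(close_job())"
```

```text
the job is handed in; nothing more can be done
None
```

The job is done and handed in at about 48 s of robot time. I pressed the tab, swung the cover open and stood the three small jars present (one amber, two red) upright in the chamber. I then snapped the cover shut and worked the pump twice.

**What the last checks showed:**
- **Cover:** the fin is back within half a pixel of its starting position in the side picture, and the jars show upright through the cover. It stayed shut through both pump strokes.
- **Pump:** the finger tips went down to z 119 mm with over 20 N on both strokes, which is the stop. In the last picture the plunger head is back at its starting pixel.
- **Left alone:** in the last top picture the lid stack and big jar are within 0.2 mm of where they started. The carton looked unmoved by eye. I never touched the pink and blue look-alikes, though the arm hides one blue jar in the last side picture.

**Not seen directly:** between the two strokes the gripper hid the plunger head. I judged it fully risen because the tool was 8 mm above its top position with no force on it, for over half a second.

No checks failed or disagreed.

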